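# Invert a rinsed measuring cylinder on the air-drying peg and hold the air lever half open

## Robot

A 7-joint arm with a two-finger parallel gripper is mounted at the origin on the work surface. World frame = base frame: x ahead of the robot, y to its left, z up, the work surface at z = 0. Lengths are in m, angles in rad, forces in N, time in s.
With the tool pointing down it reaches from about 0.375 to 0.925 m from the base axis. Payload 3.1 kg.
Tool frame: the origin (TCP) lies on the centre line of the jaws, within the pads' length; the fingertips stand bot.tip_reach ahead of it and the grasp point (between the pads) lies 3 mm ahead of it (bot.tip_reach is the distance from the TCP to the fingertips, in m); z points along the fingers, y is the line along which they close (so a half turn about z gives the same grasp; the last joint's range is limited). The gripper opens to 85 mm and grips with 20 to 120 N. Pads are 22 mm wide; open, the fingers measure 114 mm over their backs; the gripper's body (76 mm by 85 mm) begins 54 mm behind the grasp point. The pads swing forward as they close: fully open they stand 13 mm farther back than shut.
Start: joints at [1.018, 0.383, 0.044, 1.598, -0.018, 1.161, -0.05], TCP at [0.286, -0.584, 0.253] pointing down, gripper open.
Joint ranges: [-2.61, 2.61], [-0.41, 2.15], [-1.48, 1.57], [0, 2.5], [-1.57, 4.71], [0.05, 1.97], [-2.85, 2.85]. Speed limits (rad/s): [2.79, 2.79, 3.14, 3.14, 3.14, 3.14, 3.14].

## Interface

Orientations are given as a unit quaternion [w, x, y, z].
In Python, from cell import sensors, eyes, job, bot gives the robot as it stands.
- The arm moves only by the tool apply_moves, never from a script. Its argument "targets" is a list of rows, each an object with "slide": the shift along the tool's x, y, z in m, a list of three; "twist": the turn, a rotation vector about the tool's x, y, z in rad, a list of three; "claw": the opening, from 0 (shut) to 1 (fully open). In form: [{"slide": [dx, dy, dz], "twist": [ax, ay, az], "claw": claw}, ...]. A call has 1 to 12 rows; each row is the pose to reach, as a shift and turn from the pose commanded when the call began, along the tool's axes at that moment; what a row does not reach only later rows make up. A row lasts 1/10 s, in which the tool goes at most 50 mm and 8.59 degrees, less where a joint would pass 70% of its speed; a pose out of reach is approached as far as the arm can. A call with a gripper value outside its range is refused whole. The fingers move at their own pace and stop on an object; the grip force is fixed at half the most. Time passes only in rows, so rows that repeat a pose let the fingers close. It gives the time, the measured TCP pose, the force, the opening and the grip force at its end, in the units of the state.
- sensors.get_obs(): the state, without advancing time (a new reading comes with each control period).
- eyes.get_image(name): name is "side" or "top" or "wrist"; returns a dict with "img" (480x640x3 uint8, red, green, blue), "mtx" (3x3 intrinsics, pixels), "k1" (the pictures are not rectified: a ray, as slopes to the right and down, at radius r is drawn at 1 + k1 r^2 times it, then the intrinsics apply), "T" (4x4, takes a point from camera to world coordinates). Camera axes: x right, y down, z forward; pixel columns grow to the right and rows downward; lengths in m; the calibration is good to about 2 mm. A picture is of the moment at which its call begins. There is no depth.
- job.job_done(): hands the job in; it is judged then, once.
The state is a dict: "time_s": time; "qpos": joint angles; "joint_velocities": joint speeds; "joint_torque": joint torques, N m; "position": TCP position; "tool_rot": TCP orientation; "contact_force": force on the tool from outside, world axes, zero at the start; "wrist_torque": the same for the moment, N m; "gripper_width": opening from 0.0 (shut) to 1.0 (fully open); "gripper_force": force on a finger pad.
Only numpy, scipy, OpenCV 4.12 (cv2) and the standard library are available. Lean on these libraries where they do the work, as an engineer would, in place of code of your own. Each camera call takes 0.05 s, during which the arm holds its last target. There are 200 camera calls.

## Task

Blow-dry the rinsed measuring cylinder: pick it up from the bench, turn it mouth-down and lower it (do not drop it) over the free tall peg of the air drier until its rim stands on the drier's deck, then let go of it. Then, with the gripper's fingers, press the drier's spring-return air lever about half-way down and finish while still holding it there; never push it near the bottom, as full air would throw the glass off. Leave everything else where it is.

Things in the scene. Friction and masses are not known exactly. Their poses are not given: they have to be found in the camera images.
- cyl_centre (a point): Middle of the loose glass measuring cylinder (190 mm long, 130 g), on its axis; x axis from foot to mouth. Starts lying level on the bench, mouth roughly to the robot's left, axis 25 mm up, and does not roll. Tube 28 mm outside. White hexagonal foot, 50 mm across flats, and boss at x -95 to -77 mm; like hexagonal bumper ring at x +55 to +65 mm. Bare tube to grip between them.
- cyl_mouth (a point): Centre of the cylinder's open mouth, on its axis, 95 mm from cyl_centre, same axes (x points out of the mouth). Bore 23 mm wide and 176 mm deep, closed at the foot; lip 31 mm outside.
- peg_seat (a point): Foot of the air drier's tall peg, on the steel deck 30 mm above the bench; the cylinder's rim stands here. z up, x from the drier's front (robot side) to its back, y to its left. The fixed drier is 170 mm deep, 270 mm wide, its middle at y -15 mm. A short peg with a beaker stands at x +35, y +85 mm; a gauge, 50 mm high, at x +68, y -45 mm; the lever valve at y -100 mm.
- peg_tip (a point): Round tip of the tall peg (10 mm thick, 110 mm above the deck), straight above peg_seat.
- lever_pad (a point): Middle of the top of the rubber thumb pad (42 x 36 mm) at the front end of the drier's air lever; moves with it. The lever is 115 mm long from here back to its hinge pin, which lies along the drier's y, 70 mm up. Free, the lever rises 25 degrees to the front, pad 123 mm above the bench; half pressed about 100 mm, fully about 75 mm, the pad then also being some 12 mm farther front.
- lever (a joint): Angle of the air lever, rad: 0 free (up), 0.44 fully down on its stop, so half-way is 0.22. A spring brings it back: about 2 N on the pad to start it, 4 N half-way, 6.5 N at the stop.
- beaker_centre (a point): Centre of a glass beaker, 58 mm across and 62 mm high, standing inverted on the drier's short peg; leave it alone.
- cleaner: Blue cleaner bottle with red cap, 64 mm across, 200 mm high, origin under its middle; leave it alone.
- jar: Small lidded sample jar, 48 mm across, 65 mm high, origin under its middle; leave it alone.
- spatula: Steel spatula, 180 mm long, lying flat on the bench; leave it alone.
- envelopes: Stack of kraft sample envelopes, 162 by 115 by 42 mm, origin under its middle; leave it alone.
- mug: White plastic cup, upright, 76 mm across, 85 mm high, origin under its middle; leave it alone.
- brush: Brush, 170 mm long, lying on the bench; leave it alone.
Not all that is in view belongs to the job. Leave any brown or yellow look-alike of the part that bears cyl_centre alone.

How it is judged:
By the outcome, as a careful person would: the job done as asked, in the order asked, and still so for the second after the job is handed in, while the arm keeps its last pose, push and grip.
It also fails if it takes over 64 s, if anything falls off the work surface, if the arm or the gripper's body presses on something with over 40 N, if the wrist force passes 120 N, or if a joint passes its speed limit or range.

## Working session

There is one attempt and no reset: what is moved stays moved. The work goes in short steps, Python scripts to look and compute and a tool call to move; the robot and the scene stay as the last step left them, time stands still between calls to the robot, and variables do not carry over. Pictures are saved under pics/ and viewed, at most 11 in all, crops included, and the job is handed in when it is done.

Besides the shell and the picture viewer there is one more tool, called as name(argument=value, ...), one argument or row to a line, values as JSON. apply_moves: Moves the arm, as the interface text tells. Its arguments: {"type":"object","properties":{"targets":{"type":"array","items":{"type":"object","properties":{"slide":{"type":"array","items":{"type":"number"}},"twist":{"type":"array","items":{"type":"number"}},"claw":{"type":"number"}}}}},"required":["targets"]}

```bash
mkdir -p pics; cat > h.py <<'E'
import numpy as np, cv2
from cell import sensors, eyes, job, bot
from scipy.spatial.transform import Rotation as R
def cap(n,f):
    d=eyes.get_image(n); cv2.imwrite(f'pics/{f}.png',d['img'][:,:,::-1]); np.savez(f'pics/{f}.npz',**d); return d
def ld(f): return np.load(f'pics/{f}.npz')
def ray(d,uv):
    K=d['mtx'];T=d['T'];k=float(d['k1'])
    s=np.array([(uv[0]-K[0,2])/K[0,0],(uv[1]-K[1,2])/K[1,1]]);u=s.copy()
    for _ in range(30): u=s/(1+k*(u@u))
    return T[:3,3],T[:3,:3]@np.array([u[0],u[1],1])
def onz(d,uv,z):
    o,v=ray(d,uv); return o+v*(z-o[2])/v[2]
def proj(d,p):
    T=d['T'];c=T[:3,:3].T@(np.array(p)-T[:3,3]);u=c[:2]/c[2];u=u*(1+float(d['k1'])*(u@u))
    return d['mtx'][:2,:2]@u+d['mtx'][:2,2]
def tri(*prs):
    A=np.zeros((3,3));b=np.zeros(3);L=[]
    for d,uv in prs:
        o,v=ray(d,uv);v=v/np.linalg.norm(v);P=np.eye(3)-np.outer(v,v);A+=P;b+=P@o;L.append((o,v))
    p=np.linalg.solve(A,b); return p,[np.linalg.norm(np.cross(p-o,v)) for o,v in L]
def rot(o): q=o['tool_rot'];return R.from_quat([q[1],q[2],q[3],q[0]]).as_matrix()
def crop(f,x,y,w,h,s,out):
    i=cv2.imread(f'pics/{f}.png')[y:y+h,x:x+w]; cv2.imwrite(f'pics/{out}.png',cv2.resize(i,None,fx=s,fy=s,interpolation=cv2.INTER_CUBIC))
E
python3 - <<'E'
from h import *
o=sensors.get_obs(); print({k:np.round(v,3) for k,v in o.items()}, bot.tip_reach, [a for a in dir(bot) if a[0]!='_'])
print(rot(o).round(3))
for n in('side','top'):
    d=cap(n,n+'0'); print(n,d['T'].round(3),d['mtx'],d['k1'])
E
```

```text
{'time_s': np.float64(0.0), 'qpos': array([ 1.018,  0.384,  0.044,  1.6  , -0.018,  1.161, -0.05 ]), 'joint_velocities': array([ 0.   ,  0.002, -0.   ,  0.001,  0.   ,  0.002,  0.001]), 'joint_torque': array([-1.0000e-03, -4.3346e+01,  1.0240e+00, -2.4951e+01,  1.1000e-02,
        1.1000e-02,  0.0000e+00]), 'position': array([ 0.285, -0.583,  0.252]), 'tool_rot': array([-0.001,  0.974,  0.225, -0.   ]), 'contact_force': array([ 0.233,  0.524, -0.164]), 'wrist_torque': array([-0.025, -0.024,  0.051]), 'gripper_force': np.float64(0.0), 'gripper_width': np.float64(1.0)} 0.022 ['IKError', 'tip_reach']
[[ 0.898  0.439 -0.001]
 [ 0.439 -0.898  0.002]
 [-0.    -0.003 -1.   ]]
side [[-0.792 -0.359  0.493 -0.101]
 [-0.61   0.483 -0.628  0.788]
 [-0.013 -0.798 -0.602  0.83 ]
 [ 0.     0.     0.     1.   ]] [[454.09165998   0.         329.07057496]
 [  0.         454.09165998 232.62453091]
 [  0.           0.           1.        ]] -0.003290162103264302
top [[ 0.03  -0.997  0.067  0.426]
 [-0.999 -0.029  0.014  0.015]
 [-0.012 -0.068 -0.998  1.323]
 [ 0.     0.     0.     1.   ]] [[464.37789554   0.         319.02075598]
 [  0.         464.37789554 241.98198343]
 [  0.           0.           1.        ]] -0.06347614589426107
```

View pics/top0.png

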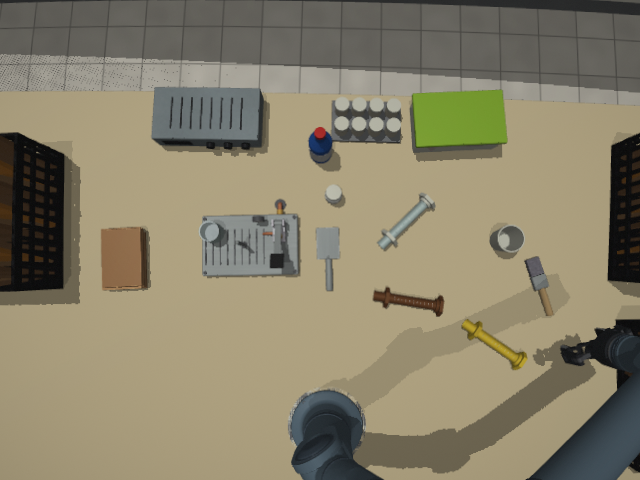

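View pics/side0.png

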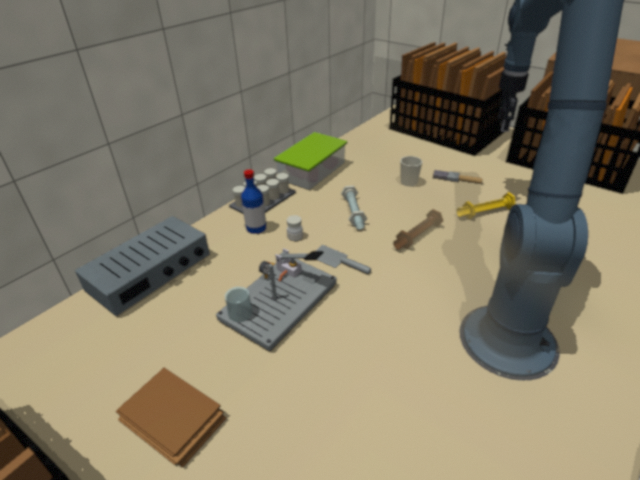

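Top view candidates: clear cylinder with white foot at (405,222), brown look-alike (408,300) and yellow look-alike (494,343). The clear one fits the description. The drier is at (250,245), tall peg about (243,244), lever pad about (277,261).

```bash
python3 - <<'E'
from h import *
crop('top0',195,185,250,105,3.2,'a'); crop('side0',210,180,170,170,3.2,'b')
a=cv2.imread('pics/a.png');b=cv2.imread('pics/b.png')
b=cv2.resize(cv2.imread('pics/side0.png')[180:350,210:380],None,fx=3.2,fy=3.2,interpolation=2);cv2.imwrite('pics/b.png',b)
E
```

```text
(no output)
```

View pics/a.png

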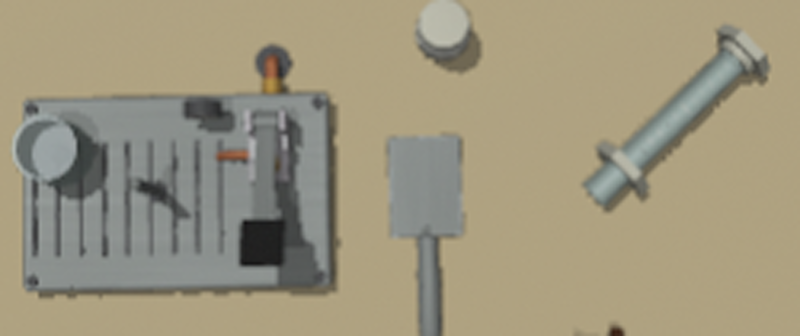

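View pics/b.png

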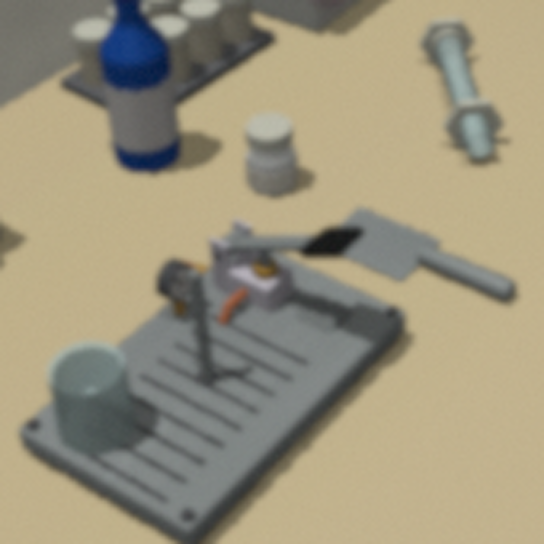

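Crop a: cylinder mouth at about (598,195), foot end (750,50), ring (622,170). It is clear with white hexagonal ends, so it is the right one. Peg tip (140,185), pad (262,242), deck corners (25,100),(328,95),(332,290),(27,290). Crop b: peg tip (197,275), peg foot (207,378), pad (333,241).

```bash
python3 - <<'E'
from h import *
t=ld('top0');s=ld('side0')
A=lambda u,v:np.array([195+u/3.2,185+v/3.2]); B=lambda u,v:np.array([210+u/3.2,180+v/3.2])
C=np.array([onz(t,A(*c),.03) for c in[(25,100),(328,95),(332,290),(27,290)]]);print('deck',C.round(3),C.mean(0).round(3))
print('sz',[np.linalg.norm(C[i]-C[i-1]).round(3) for i in range(4)])
d=(C[0]+C[3]-C[1]-C[2])[:2];print('left dir yaw (0 = +y)',np.degrees(np.arctan2(-d[0],d[1])))
print('tip',tri((t,A(140,185)),(s,B(197,275))), onz(t,A(140,185),.14))
print('foot',onz(s,B(207,378),.03))
print('pad',tri((t,A(262,242)),(s,B(333,241))), onz(t,A(262,242),.123))
for n,a,b in(('mouth',(598,195),(483,153)),('ring',(622,170),(472,122)),('foot',(744,52),(447,38))):
  print(n,onz(t,A(*a),.025).round(3),onz(s,B(*b),.025).round(3))
E
```

```text
deck [[0.576 0.363 0.03 ]
 [0.588 0.096 0.03 ]
 [0.418 0.087 0.03 ]
 [0.409 0.354 0.03 ]] [0.498 0.225 0.03 ]
sz [np.float64(0.167), np.float64(0.268), np.float64(0.171), np.float64(0.267)]
left dir yaw (0 = +y) 2.163000906479113
tip (array([0.49928931, 0.2404043 , 0.13032879]), [np.float64(0.0018240532994066418), np.float64(0.0018240532994066928)]) [0.49729712 0.23738643 0.14      ]
foot [0.49822804 0.24602116 0.03      ]
pad (array([0.45537132, 0.14021987, 0.11766277]), [np.float64(0.00021535911583566756), np.float64(0.00021535911583565951)]) [0.45506767 0.13953659 0.123     ]
mouth [ 0.507 -0.143  0.025] [ 0.496 -0.127  0.025]
ring [ 0.53  -0.163  0.025] [ 0.533 -0.162  0.025]
foot [ 0.637 -0.269  0.025] [ 0.641 -0.271  0.025]
```

apply_moves(
  targets=[
    {"slide":[0.044,-0.018,0.0],"twist":[0,0,0],"claw":1},
    {"slide":[0.087,-0.036,0],"twist":[0,0,0],"claw":1},
    {"slide":[0.13,-0.054,0],"twist":[0,0,0],"claw":1},
    {"slide":[0.174,-0.072,0],"twist":[0,0,0],"claw":1},
    {"slide":[0.218,-0.09,0],"twist":[0,0,0],"claw":1},
    {"slide":[0.26,-0.108,0],"twist":[0,0,0],"claw":1},
    {"slide":[0.305,-0.126,0],"twist":[0,0,0],"claw":1},
    {"slide":[0.348,-0.144,0],"twist":[0,0,0],"claw":1},
    {"slide":[0.392,-0.162,0],"twist":[0,0,0],"claw":1},
    {"slide":[0.436,-0.18,0],"twist":[0,0,0],"claw":1},
    {"slide":[0.436,-0.18,0],"twist":[0,0,0],"claw":1},
  ],
)

```text
time_s: 1.2
position: [0.6034, -0.2194, 0.2527]
tool_rot: [-0.003, 0.973, 0.233, 0.002]
contact_force: [-0.0, 1.3, 0.3]
gripper_width: 1.0
gripper_force: 0.0
```

```bash
cat >> h.py <<'E'
def st():
    o=sensors.get_obs(); M=rot(o)
    with open('log.txt','a') as f: f.write(' '.join(f'{x:.5f}' for x in [*o['qpos'],*o['position'],*M.ravel()])+'\n')
    print(round(float(o['time_s']),2),'q',np.round(o['qpos'],3),'p',np.round(o['position'],4),'F',np.round(o['contact_force'],1),'w',round(float(o['gripper_width']),3),round(float(o['gripper_force']),1)); print(M.round(3)); return o,M
E
python3 -c "
from h import *
st()"
```

```text
1.2 q [ 0.432  0.377 -0.182  1.61   0.064  1.16  -0.865] p [ 0.6034 -0.2194  0.2527] F [-0.   1.3  0.3] w 1.0 0.0
[[ 0.892  0.453  0.003]
 [ 0.453 -0.892  0.007]
 [ 0.006 -0.005 -1.   ]]
```

apply_moves(
  targets=[
    {"slide":[0,0,0],"twist":[0,0,-0.145],"claw":1},
    {"slide":[0,0,0],"twist":[0,0,-0.29],"claw":1},
    {"slide":[0,0,0],"twist":[0,0,-0.435],"claw":1},
    {"slide":[0,0,0],"twist":[0,0,-0.58],"claw":1},
    {"slide":[0,0,0],"twist":[0,0,-0.725],"claw":1},
    {"slide":[0,0,0],"twist":[0,0,-0.87],"claw":1},
    {"slide":[0,0,0],"twist":[0,0,-1.015],"claw":1},
    {"slide":[0,0,0],"twist":[0,0,-1.16],"claw":1},
    {"slide":[0,0,0],"twist":[0,0,-1.305],"claw":1},
    {"slide":[0,0,0],"twist":[0,0,-1.45],"claw":1},
    {"slide":[0,0,0],"twist":[0,0,-1.6],"claw":1},
    {"slide":[0,0,0],"twist":[0,0,-1.75],"claw":1},
  ],
)

```text
time_s: 2.4
position: [0.5975, -0.2308, 0.2525]
tool_rot: [-0.001, 0.449, 0.894, -0.0]
contact_force: [-0.0, -0.9, -1.0]
gripper_width: 1.003
gripper_force: 0.0
```

apply_moves(
  targets=[
    {"slide":[0,0,0],"twist":[0,0,-0.14],"claw":1},
    {"slide":[0,0,0],"twist":[0,0,-0.14],"claw":1},
    {"slide":[0,0,0],"twist":[0,0,-0.14],"claw":1},
  ],
)

```text
time_s: 2.7
position: [0.5977, -0.2309, 0.2527]
tool_rot: [-0.001, 0.389, 0.921, 0.0]
contact_force: [0.2, -0.4, 0.3]
gripper_width: 0.997
gripper_force: 0.0
```

```bash
python3 -c "
from h import *
st(); d=cap('wrist','w1'); print(d['T'].round(3),d['mtx'],d['k1'])
u=np.array([-.719,.695,0]);c=np.array([.573,-.206,.025])
for n,x in(('mouth',.095),('c',0),('g',-.035),('foot',-.095)): print(n,proj(d,c+u*x).round(1))"
```

```text
2.7 q [ 0.681  0.412 -0.485  1.6    0.203  1.181  0.924] p [ 0.5977 -0.2309  0.2527] F [ 0.2 -0.4  0.3] w 0.997 0.0
[[-0.697  0.717 -0.001]
 [ 0.717  0.697  0.   ]
 [ 0.001 -0.    -1.   ]]
[[ 0.717  0.66   0.222  0.541]
 [ 0.697 -0.679 -0.231 -0.172]
 [-0.001  0.32  -0.947  0.373]
 [ 0.     0.     0.     1.   ]] [[362.23978303   0.         312.25652406]
 [  0.         362.23978303 231.53946349]
 [  0.           0.           1.        ]] 0.013224036759446396
mouth [309.   49.9]
c [312.4 160.9]
g [313.5 196.9]
foot [315.3 253.5]
```

View pics/w1.png

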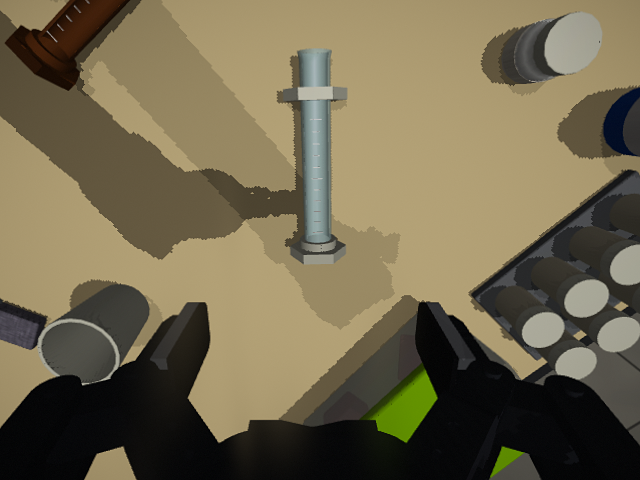

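The wrist view shows the cylinder along its axis: mouth (315,51), foot face about (318.5,254), ring (314,93). It is the clear one, about 4 px right of the estimate.

```bash
python3 -c "
from h import *
d=ld('w1'); o,M=st()
a=onz(d,(314.5,51),.025);b=onz(d,(316.2,100),.025);c=onz(d,(318.3,235),.025);f=onz(d,(318.6,254),.025)
print(a,b,c,f,np.linalg.norm(a-f)); u=(b-c)/np.linalg.norm(b-c);print(u,np.degrees(np.arctan2(u[1],u[0])), np.degrees(np.arctan2(M[1,0],M[0,0])))
cc=a-.095*u;g=cc-.035*u;print('centre',cc,'g',g,'tool shift',M.T@(g-o['position']),(f+.095*u))"
```

```text
2.75 q [ 0.681  0.412 -0.484  1.6    0.203  1.181  0.925] p [ 0.5978 -0.2308  0.2529] F [-0.7 -0.6  0.4] w 1.005 0.0
[[-0.697  0.717 -0.001]
 [ 0.717  0.697  0.   ]
 [ 0.001 -0.    -1.   ]]
[ 0.50869798 -0.13726518  0.025     ] [ 0.53754448 -0.16463794  0.025     ] [ 0.62930305 -0.2553608   0.025     ] [ 0.64413759 -0.27002399  0.025     ] 0.189654390456272
[-0.71110866  0.70308213  0.        ] 135.32519062501274 134.19351063413566
centre [ 0.5762533  -0.20405799  0.025     ] g [ 0.60114211 -0.22866586  0.025     ] tool shift [-0.00094347  0.00397528  0.22787239] [ 0.57658227 -0.20323118  0.025     ]
```

apply_moves(
  targets=[
    {"slide":[-0.001,0.004,0.04],"twist":[0,0,-0.02],"claw":1},
    {"slide":[-0.001,0.004,0.08],"twist":[0,0,-0.02],"claw":1},
    {"slide":[-0.001,0.004,0.12],"twist":[0,0,-0.02],"claw":1},
    {"slide":[-0.001,0.004,0.16],"twist":[0,0,-0.02],"claw":1},
    {"slide":[-0.001,0.004,0.19],"twist":[0,0,-0.02],"claw":1},
    {"slide":[-0.001,0.004,0.21],"twist":[0,0,-0.02],"claw":1},
    {"slide":[-0.001,0.004,0.223],"twist":[0,0,-0.02],"claw":1},
    {"slide":[-0.001,0.004,0.223],"twist":[0,0,-0.02],"claw":1},
    {"slide":[-0.001,0.004,0.223],"twist":[0,0,-0.02],"claw":1},
  ],
)

```text
time_s: 3.65
position: [0.6025, -0.2287, 0.031]
tool_rot: [0.001, 0.379, 0.925, 0.0]
contact_force: [-0.2, -0.2, 0.6]
gripper_width: 0.999
gripper_force: 0.0
```

apply_moves(
  targets=[
    {"claw":0,"slide":[0,0,0],"twist":[0,0,0]},
    {"claw":0,"slide":[0,0,0],"twist":[0,0,0]},
    {"claw":0,"slide":[0,0,0],"twist":[0,0,0]},
    {"claw":0,"slide":[0,0,0],"twist":[0,0,0]},
    {"claw":0,"slide":[0,0,0],"twist":[0,0,0]},
    {"claw":0,"slide":[0,0,0],"twist":[0,0,0]},
    {"claw":0,"slide":[0,0,0],"twist":[0,0,0]},
    {"claw":0,"slide":[0,0,0],"twist":[0,0,0]},
  ],
)

```text
time_s: 4.45
position: [0.6024, -0.2288, 0.0312]
tool_rot: [0.001, 0.379, 0.926, -0.0]
contact_force: [-0.5, -0.4, 5.8]
gripper_width: 0.303
gripper_force: 59.7
```

```bash
python3 -c "
from h import *
st()"
```

```text
4.45 q [ 0.613  0.674 -0.408  1.723  0.348  0.815  0.838] p [ 0.6024 -0.2288  0.0312] F [-0.5 -0.4  5.8] w 0.303 59.7
[[-0.713  0.701  0.001]
 [ 0.701  0.713 -0.001]
 [-0.001  0.    -1.   ]]
```

apply_moves(
  targets=[
    {"claw":0,"slide":[0,0,-0.02],"twist":[0,0,0]},
    {"claw":0,"slide":[0,0,-0.05],"twist":[0,0,0]},
    {"claw":0,"slide":[0,0,-0.09],"twist":[0,0,0]},
    {"claw":0,"slide":[0,0,-0.13],"twist":[0,0,0]},
    {"claw":0,"slide":[0,0,-0.17],"twist":[0,0,0]},
    {"claw":0,"slide":[0,0,-0.21],"twist":[0,0,0]},
    {"claw":0,"slide":[0,0,-0.25],"twist":[0,0,0]},
    {"claw":0,"slide":[0,0,-0.29],"twist":[0,0,0]},
    {"claw":0,"slide":[0,0,-0.32],"twist":[0,0,0]},
    {"claw":0,"slide":[0,0,-0.32],"twist":[0,0,0]},
  ],
)

```text
time_s: 5.45
position: [0.604, -0.2288, 0.3555]
tool_rot: [0.005, 0.379, 0.926, 0.0]
contact_force: [0.4, -0.2, 0.0]
gripper_width: 0.304
gripper_force: 59.3
```

```bash
python3 -c "
from h import *
st()"
```

```text
5.45 q [ 0.687  0.349 -0.506  1.467  0.172  1.359  0.967] p [ 0.604  -0.2288  0.3555] F [ 0.4 -0.2  0. ] w 0.304 59.3
[[-0.713  0.701  0.009]
 [ 0.701  0.713 -0.003]
 [-0.008  0.004 -1.   ]]
```

apply_moves(
  targets=[
    {"claw":0,"slide":[0,0,0],"twist":[0,-0.13,0]},
    {"claw":0,"slide":[0,0,0],"twist":[0,-0.26,0]},
    {"claw":0,"slide":[0,0,0],"twist":[0,-0.39,0]},
    {"claw":0,"slide":[0,0,0],"twist":[0,-0.52,0]},
    {"claw":0,"slide":[0,0,0],"twist":[0,-0.52,0]},
  ],
)

```text
time_s: 5.95
position: [0.5961, -0.2244, 0.3425]
tool_rot: [0.232, 0.364, 0.897, -0.098]
contact_force: [-1.3, 0.5, -2.4]
gripper_width: 0.303
gripper_force: 59.3
```

```bash
python3 -c "
from h import *
st()"
```

```text
5.95 q [ 0.632  0.097 -0.498  1.855  0.469  0.834  0.692] p [ 0.5961 -0.2244  0.3425] F [-1.3  0.5 -2.4] w 0.303 59.3
[[-0.628  0.698  0.344]
 [ 0.607  0.716 -0.345]
 [-0.487 -0.008 -0.873]]
```

```bash
cat > kin.py <<'E'
from h import *
from scipy.optimize import least_squares
AX='zyzyzyz'; SG=[-1,1,-1,1,-1,1,-1]
def fk(P,q):
    p=np.zeros(3);M=np.eye(3)
    for i in range(7):
        p=p+M@P[3*i:3*i+3]; M=M@R.from_euler(AX[i],SG[i]*(q[i]+P[24+i])).as_matrix()
    p=p+M@P[21:24]; return p,M@R.from_euler('z',np.pi/2).as_matrix()
P0=np.zeros(31);P0[5]=.3;P0[11]=.45;P0[14]=.0;P0[17]=.4;P0[23]=.25;P0[2]=.0
def fit():
    L=np.loadtxt('log.txt')
    def f(P):
        r=[]
        for l in L:
            p,M=fk(P,l[:7]); r+=[*(p-l[7:10])/.002,*R.from_matrix(M.T@l[10:].reshape(3,3)).as_rotvec()/.004]
        w=np.full(31,.05);w[[5,11,17,23]]=.5;w[24:]=.02
        return np.r_[r,(P-P0)/w]
    s=least_squares(f,P0);return s.x,f(s.x)[:6*len(L)].reshape(-1,6)
LO=np.array([-2.61,-.41,-1.48,0,-1.57,.05,-2.85]);HI=np.array([2.61,2.15,1.57,2.5,4.71,1.97,2.85])
def ik(P,p,M,q0,reg=.01):
    def f(q):
        a,B=fk(P,q);return np.r_[(a-p)*10,R.from_matrix(B.T@M).as_rotvec()*3,reg*(q-q0)]
    s=least_squares(f,np.clip(q0,LO+.01,HI-.01),bounds=(LO,HI));return s.x,np.linalg.norm(f(s.x)[:3])/10,np.linalg.norm(f(s.x)[3:6])/3
E
python3 -c "
from kin import *
P,r=fit();print(P[:24].reshape(8,3).round(3));print(P[24:].round(3));print(r.round(1));np.save('P.npy',P)
o=sensors.get_obs()
for az in(-80,-60,-40,-20,0,20):
  for z in(.40,.30,.165):
    a=np.radians(az);tz=np.array([np.cos(a),np.sin(a),0]);tx=np.array([0,0,-1.]);M=np.c_[tx,np.cross(tz,tx),tz]
    best=min((ik(P,np.array([.498,.24,z]),M,np.r_[-.5,rng.uniform(LO,HI)[1:]]if k else np.array(o['qpos'])) for rng in[np.random.default_rng(1)] for k in range(6)),key=lambda t:t[1]+t[2])
    print(az,z,best[0].round(2),round(best[1],3),round(best[2],3))
"
```

```text
[[-0.002 -0.005 -0.   ]
 [ 0.    -0.006  0.298]
 [ 0.002 -0.006  0.   ]
 [-0.001 -0.009  0.492]
 [-0.    -0.009  0.001]
 [ 0.001 -0.003  0.506]
 [ 0.003 -0.003  0.   ]
 [-0.001  0.002  0.299]]
[ 0.  0.  0.  0. -0. -0.  0.]
[[ 0.  0. -0.  0. -0. -0.]
 [ 0. -0.  0.  0. -0. -0.]
 [ 0. -0.  0.  0. -0. -0.]
 [-0.  0.  0. -0.  0.  0.]
 [-0.  0. -0.  0. -0.  0.]
 [-0.  0.  0. -0. -0.  0.]]
-80 0.4 [-1.26  0.68  0.48  1.58  0.91  1.97 -0.67] 0.0 0.0
-80 0.3 [-1.1   0.78  0.25  1.6   0.9   1.97 -0.87] 0.0 0.0
-80 0.165 [-1.09  0.99  0.23  1.56  0.81  1.86 -1.01] 0.0 0.0
-60 0.4 [-1.39  0.54  0.48  1.82  1.1   1.75 -0.72] 0.0 0.0
-60 0.3 [-1.32  0.68  0.38  1.84  1.04  1.7  -0.89] 0.0 0.0
-60 0.165 [-1.21  0.9   0.24  1.8   1.01  1.65 -1.09] 0.0 0.0
-40 0.4 [-1.52  0.38  0.52  2.06  1.33  1.55 -0.8 ] 0.0 0.0
-40 0.3 [-1.45  0.56  0.43  2.08  1.28  1.49 -0.99] 0.0 0.0
-40 0.165 [-1.32  0.82  0.27  2.04  1.26  1.46 -1.23] 0.0 0.0
-20 0.4 [-1.59  0.18  0.55  2.29  1.64  1.39 -0.89] 0.0 0.0
-20 0.3 [-1.56  0.45  0.52  2.32  1.61  1.32 -1.16] 0.0 0.0
-20 0.165 [-1.42  0.78  0.35  2.27  1.6   1.32 -1.46] 0.0 0.0
0 0.4 [-1.49 -0.03  0.52  2.49  2.07  1.22 -0.98] 0.0 0.0
0 0.3 [ 0.32  0.99 -1.43  2.48  2.61  1.97 -0.58] 0.0 0.0
0 0.165 [-1.37  0.79  0.39  2.46  2.08  1.36 -1.76] 0.0 0.0
20 0.4 [ 0.81 -0.41 -1.31  2.5   2.96  0.75 -1.84] 0.023 0.031
20 0.3 [ 0.62  1.14 -1.48  2.5   2.97  1.52 -0.4 ] 0.04 0.042
20 0.165 [ 0.87  2.   -1.23  2.5   3.63  1.32  0.15] 0.008 0.014
```

```bash
cat > plan.py <<'E'
from kin import *
from scipy.spatial.transform import Slerp
def goalM(az):
    a=np.radians(az);tz=np.array([np.cos(a),np.sin(a),0]);tx=np.array([0,0,-1.]);return np.c_[tx,np.cross(tz,tx),tz]
def rows(p1,M1,n,step=None):
    "print rows from current measured pose; return"
    o=sensors.get_obs();p0=o['position'];M0=rot(o);P=np.load('P.npy');q=np.array(o['qpos'])
    S=Slerp([0,1],R.from_matrix([M0,M1]));w=R.from_matrix(M0.T@M1).as_rotvec();s=M0.T@(p1-p0)
    print('slide',s.round(4),'twist',w.round(4),'deg',np.degrees(np.linalg.norm(w)).round(1),'mm',1e3*np.linalg.norm(s))
    for i in range(1,n+1):
        t=i/n;q,a,b=ik(P,p0+t*(p1-p0),S(t).as_matrix(),q,.003)
        print(round(t,2),q.round(2),round(a,4),round(b,3))
E
python3 -c "
from plan import *
rows(np.array([.498,.24,.34]),goalM(-35),12)"
```

```text
slide [ 0.3446  0.2642 -0.1916] twist [-0.1501 -1.0603 -0.0788] deg 61.5 mm 474.6581896806281
0.08 [ 0.59  0.03 -0.53  1.95  0.57  0.77  0.53] 0.0 0.0
0.17 [ 0.55 -0.02 -0.58  2.03  0.71  0.73  0.34] 0.0 0.0
0.25 [ 0.51 -0.06 -0.65  2.1   0.86  0.73  0.13] 0.0 0.0
0.33 [ 0.47 -0.08 -0.73  2.16  1.01  0.77 -0.09] 0.0 0.0
0.42 [ 0.41 -0.07 -0.81  2.2   1.15  0.85 -0.3 ] 0.0 0.0
0.5 [ 0.35 -0.03 -0.88  2.23  1.27  0.98 -0.47] 0.0 0.0
0.58 [ 0.26  0.04 -0.94  2.24  1.38  1.15 -0.62] 0.0 0.0
0.67 [ 0.15  0.14 -0.97  2.24  1.46  1.34 -0.73] 0.0 0.0
0.75 [ 0.02  0.26 -0.97  2.22  1.53  1.53 -0.82] 0.0 0.0
0.83 [-0.11  0.37 -0.94  2.2   1.59  1.71 -0.88] 0.0 0.0
0.92 [-0.23  0.47 -0.9   2.16  1.64  1.86 -0.92] 0.0 0.0
1.0 [-0.38  0.54 -0.81  2.11  1.67  1.97 -0.94] 0.0 0.0
```

apply_moves(
  targets=[
    {"claw":0,"slide":[0.019,0.015,-0.011],"twist":[-0.008,-0.058,-0.004]},
    {"claw":0,"slide":[0.038,0.029,-0.021],"twist":[-0.017,-0.117,-0.009]},
    {"claw":0,"slide":[0.057,0.044,-0.032],"twist":[-0.025,-0.175,-0.013]},
    {"claw":0,"slide":[0.076,0.058,-0.042],"twist":[-0.033,-0.233,-0.017]},
    {"claw":0,"slide":[0.095,0.073,-0.053],"twist":[-0.041,-0.292,-0.022]},
    {"claw":0,"slide":[0.114,0.087,-0.063],"twist":[-0.05,-0.35,-0.026]},
    {"claw":0,"slide":[0.133,0.102,-0.074],"twist":[-0.058,-0.408,-0.03]},
    {"claw":0,"slide":[0.152,0.116,-0.084],"twist":[-0.066,-0.467,-0.035]},
    {"claw":0,"slide":[0.171,0.131,-0.095],"twist":[-0.074,-0.525,-0.039]},
    {"claw":0,"slide":[0.19,0.145,-0.105],"twist":[-0.083,-0.583,-0.043]},
    {"claw":0,"slide":[0.207,0.158,-0.115],"twist":[-0.09,-0.636,-0.047]},
    {"claw":0,"slide":[0.207,0.158,-0.115],"twist":[-0.09,-0.636,-0.047]},
  ],
)

```text
time_s: 7.15
position: [0.5437, 0.0546, 0.3448]
tool_rot: [0.517, 0.283, 0.79, -0.171]
contact_force: [0.4, 0.5, -1.3]
gripper_width: 0.302
gripper_force: 59.5
```

```bash
python3 -c "
from plan import *
st();P,r=fit();print(abs(r).max());np.save('P.npy',P)
rows(np.array([.498,.24,.34]),goalM(-35),6)"
```

```text
7.15 q [ 0.246  0.072 -0.954  2.219  1.401  1.196 -0.635] p [0.5437 0.0546 0.3448] F [ 0.4  0.5 -1.3] w 0.302 59.5
[[-0.305  0.624  0.719]
 [ 0.271  0.781 -0.562]
 [-0.913  0.023 -0.408]]
0.026493902287011428
slide [ 0.0686  0.1163 -0.1352] twist [-0.0572 -0.419  -0.0363] deg 24.3 mm 191.050025043104
0.17 [ 0.15  0.15 -0.98  2.22  1.47  1.35 -0.72] 0.0 0.0
0.33 [ 0.05  0.24 -0.98  2.21  1.52  1.51 -0.79] 0.0 0.0
0.5 [-0.06  0.33 -0.96  2.19  1.57  1.65 -0.84] 0.0 0.0
0.67 [-0.16  0.41 -0.94  2.16  1.61  1.79 -0.88] 0.0 0.0
0.83 [-0.26  0.49 -0.9   2.13  1.65  1.91 -0.91] 0.0 0.0
1.0 [-0.41  0.54 -0.8   2.1   1.66  1.97 -0.93] 0.0 0.0
```

```bash
python3 -c "
from plan import *
P=np.load('P.npy')
for az in(-35,-20,-10,0):
  print(az); q=np.array(sensors.get_obs()['qpos'])
  o=sensors.get_obs();S=Slerp([0,1],R.from_matrix([rot(o),goalM(az)]));p1=np.array([.498,.24,.34])
  for t in np.linspace(.1,1,10): q,a,b=ik(P,o['position']+t*(p1-o['position']),S(t).as_matrix(),q,.003)
  print(q.round(2),round(a,4),round(b,3))
  for z in np.linspace(.33,.16,10): q,a,b=ik(P,np.array([.498,.24,z]),goalM(az),q,.003)
  print(q.round(2),round(a,4),round(b,3))
"
```

```text
-35
[-0.41  0.54 -0.8   2.1   1.66  1.97 -0.93] 0.0 0.0
[-0.61  0.88 -0.55  2.06  1.67  1.97 -1.27] 0.0 0.0
-20
[-0.24  0.46 -0.94  2.27  1.86  1.82 -0.93] 0.0 0.0
[-0.49  0.87 -0.63  2.23  1.95  1.97 -1.28] 0.0 0.0
-10
[-0.14  0.37 -0.98  2.38  1.99  1.66 -0.95] 0.0 0.0
[-0.39  0.88 -0.68  2.33  2.18  1.97 -1.25] 0.0 0.0
0
[-0.02  0.28 -1.01  2.47  2.17  1.48 -1.01] 0.0 0.0
[-0.27  0.89 -0.7   2.42  2.45  1.95 -1.2 ] 0.0 0.0
```

```bash
python3 -c "
from plan import *
M=goalM(-20)
rows(np.array([.498,.24,.34])-.003*M[:,2],M,1)"
```

```text
slide [ 0.0697  0.1153 -0.1378] twist [-0.3151 -0.4123 -0.091 ] deg 30.2 mm 192.7361668956203
1.0 [-0.29  0.44 -0.89  2.27  1.83  1.8  -0.94] 0.0 0.0
```

apply_moves(
  targets=[
    {"claw":0,"slide":[0.01,0.0165,-0.0197],"twist":[-0.045,-0.059,-0.013]},
    {"claw":0,"slide":[0.02,0.033,-0.0394],"twist":[-0.09,-0.118,-0.026]},
    {"claw":0,"slide":[0.03,0.0495,-0.059],"twist":[-0.135,-0.177,-0.039]},
    {"claw":0,"slide":[0.04,0.066,-0.0787],"twist":[-0.18,-0.236,-0.052]},
    {"claw":0,"slide":[0.05,0.0823,-0.0984],"twist":[-0.225,-0.295,-0.065]},
    {"claw":0,"slide":[0.06,0.099,-0.118],"twist":[-0.27,-0.353,-0.078]},
    {"claw":0,"slide":[0.0697,0.1153,-0.1378],"twist":[-0.315,-0.412,-0.091]},
    {"claw":0,"slide":[0.0697,0.1153,-0.1378],"twist":[-0.315,-0.412,-0.091]},
    {"claw":0,"slide":[0.0697,0.1153,-0.1378],"twist":[-0.315,-0.412,-0.091]},
    {"claw":0,"slide":[0.0697,0.1153,-0.1378],"twist":[-0.315,-0.412,-0.091]},
  ],
)

```text
time_s: 8.15
position: [0.4974, 0.2352, 0.3415]
tool_rot: [0.698, 0.126, 0.694, -0.128]
contact_force: [-0.3, 0.2, -1.5]
gripper_width: 0.297
gripper_force: 59.6
```

```bash
python3 -c "
from plan import *
o,M=st();cap('side','s2');cap('top','t2');cap('wrist','w2')
g=o['position']+.003*M[:,2];m=g+.13*M[:,0]
s=ld('s2');t=ld('t2');w=ld('w2')
for n,p in(('tip',[.498,.24,.14]),('mouth',m),('foot',m-.19*M[:,0])): print(n,np.round(p,3),'side',proj(s,p).round(1),'top',proj(t,p).round(1),'wrist',proj(w,p).round(1))
i=[cv2.imread(f'pics/{f}.png') for f in('s2','t2')]
a=cv2.resize(i[0][120:360,180:380],None,fx=2,fy=2,interpolation=2);b=cv2.resize(i[1][170:290,190:290],None,fx=4,fy=4,interpolation=2)
cv2.imwrite('pics/m2.png',np.hstack([a,b]))
"
```

```text
8.15 q [-0.225  0.468 -0.961  2.273  1.857  1.842 -0.928] p [0.4974 0.2352 0.3415] F [-0.3  0.2 -1.5] w 0.297 59.6
[[ 0.005  0.353  0.936]
 [-0.003  0.936 -0.353]
 [-1.    -0.002  0.006]]
tip [0.498 0.24  0.14 ] side [272.5 263. ] top [237.7 242.5] wrist [ 340.1 -554.8]
mouth [0.501 0.234 0.212] side [270.7 236.8] top [234.9 239.4] wrist [313.4 -74.4]
foot [0.5   0.234 0.402] side [262.2 161.3] top [216.3 232.9] wrist [312.8 444.2]
```

View pics/m2.png

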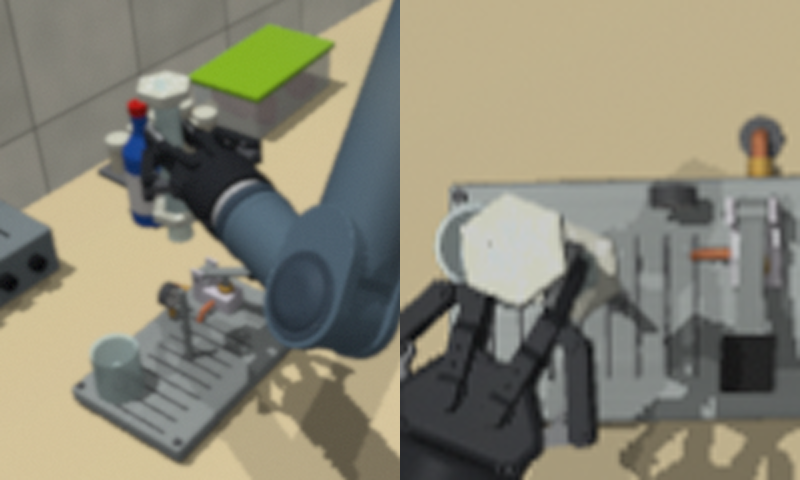

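```bash
python3 -c "
from plan import *
i=[cv2.imread(f'pics/{f}.png') for f in('side0','top0')]
a=cv2.resize(i[0][255:305,255:290],None,fx=10,fy=10,interpolation=0);b=cv2.resize(i[1][225:265,225:265],None,fx=10,fy=10,interpolation=0)
a=cv2.copyMakeBorder(a,0,0,0,50,0);b=cv2.copyMakeBorder(b,0,100,0,0,0)
m=np.hstack([a,b])
cv2.imwrite('pics/m3.png',cv2.convertScaleAbs(m,alpha=1.6))
s=ld('side0');t=ld('top0')
for z in(.03,.14): print(z,proj(s,[.498,.24,z]).round(1),proj(t,[.498,.24,z]).round(1))
"
```

```text
0.03 [276.4 296.8] [245.1 245.1]
0.14 [272.5 263. ] [237.7 242.5]
```

View pics/m3.png

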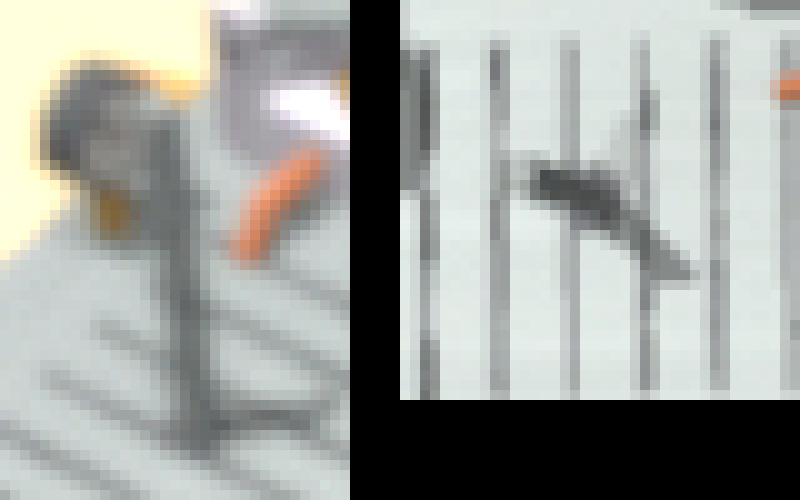

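Enlarged: side peg foot (274.6,297.6), tip row about 265, u about 271. Top peg tip centre about (239.5,243). The peg is within about 3 mm of (0.498, 0.240), so I align and come down to just above the tip.

apply_moves(
  targets=[
    {"claw":0,"slide":[0.01,0.0045,-0.0065],"twist":[0,0,0]},
    {"claw":0,"slide":[0.03,0.0045,-0.0065],"twist":[0,0,0]},
    {"claw":0,"slide":[0.045,0.0045,-0.0065],"twist":[0,0,0]},
    {"claw":0,"slide":[0.05,0.0045,-0.0065],"twist":[0,0,0]},
    {"claw":0,"slide":[0.05,0.0045,-0.0065],"twist":[0,0,0]},
    {"claw":0,"slide":[0.05,0.0045,-0.0065],"twist":[0,0,0]},
    {"claw":0,"slide":[0.05,0.0045,-0.0065],"twist":[0,0,0]},
  ],
)

```text
time_s: 9.0
position: [0.4922, 0.2432, 0.2927]
tool_rot: [0.699, 0.125, 0.693, -0.125]
contact_force: [0.1, -0.1, -0.5]
gripper_width: 0.295
gripper_force: 59.5
```

```bash
python3 -c "
from plan import *
o,M=st();cap('side','s3');cap('top','t3')
g=o['position']+.003*M[:,2];m=g+.13*M[:,0]
s=ld('s3');t=ld('t3')
for n,p in(('tip',[.498,.24,.14]),('mouth',m),('foot',m-.19*M[:,0])): print(n,np.round(p,3),'side',proj(s,p).round(1),'top',proj(t,p).round(1))
i=[cv2.imread(f'pics/{f}.png') for f in('s3','t3')]
a=cv2.resize(i[0][170:310,230:300],None,fx=4,fy=4,interpolation=2);b=cv2.resize(i[1][195:265,190:275],None,fx=6,fy=6,interpolation=2)
m=np.zeros((560,790,3),np.uint8);m[:560,:280]=a;m[:420,280:790]=b
cv2.imwrite('pics/m4.png',cv2.convertScaleAbs(m,alpha=1.4))
"
```

```text
9.0 q [-0.324  0.591 -0.875  2.274  1.883  1.916 -1.031] p [0.4922 0.2432 0.2927] F [ 0.1 -0.1 -0.5] w 0.295 59.5
[[ 0.008  0.348  0.937]
 [-0.002  0.937 -0.348]
 [-1.     0.001  0.008]]
tip [0.498 0.24  0.14 ] side [272.5 263. ] top [237.7 242.5]
mouth [0.496 0.242 0.163] side [271.7 256.3] top [235.3 242.7]
foot [0.495 0.242 0.353] side [263.8 185. ] top [217.8 237.4]
```

View pics/m4.png

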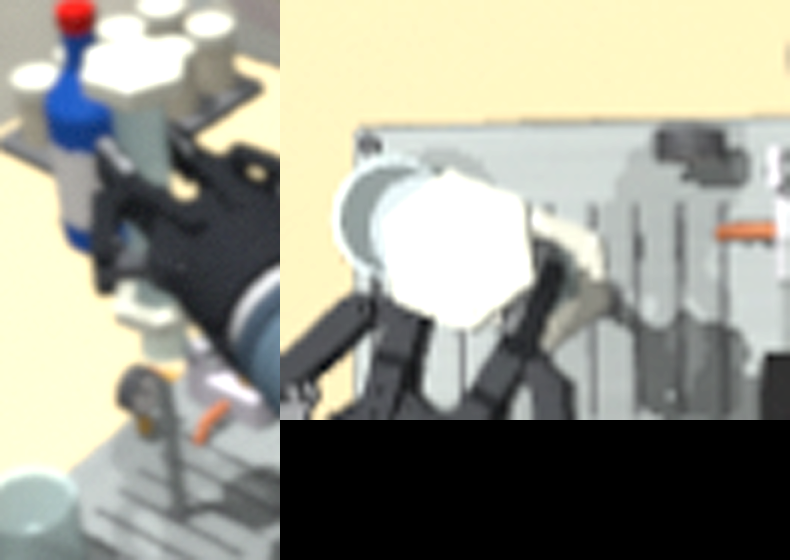

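Mouth is above the peg tip in both views: top foot centre (219.6,236.3) against peg offset, side mouth (271,257) against tip (271.5,266). Agreement is within about 2 mm, so I lower it.

apply_moves(
  targets=[
    {"claw":0,"slide":[0.01,0,0],"twist":[0,0,0]},
    {"claw":0,"slide":[0.02,0,0],"twist":[0,0,0]},
    {"claw":0,"slide":[0.03,0,0],"twist":[0,0,0]},
    {"claw":0,"slide":[0.04,0,0],"twist":[0,0,0]},
    {"claw":0,"slide":[0.05,0,0],"twist":[0,0,0]},
    {"claw":0,"slide":[0.06,0,0],"twist":[0,0,0]},
    {"claw":0,"slide":[0.06,0,0],"twist":[0,0,0]},
  ],
)

```text
time_s: 9.8
position: [0.4922, 0.2428, 0.2297]
tool_rot: [0.698, 0.123, 0.694, -0.126]
contact_force: [0.5, 0.6, -1.6]
gripper_width: 0.3
gripper_force: 59.5
```

```bash
python3 -c "
from plan import *
st()"
```

```text
9.8 q [-0.448  0.712 -0.726  2.266  1.893  1.939 -1.164] p [0.4922 0.2428 0.2297] F [ 0.5  0.6 -1.6] w 0.3 59.5
[[ 0.004  0.348  0.938]
 [-0.005  0.938 -0.348]
 [-1.    -0.004  0.005]]
```

apply_moves(
  targets=[
    {"claw":0,"slide":[0.01,0,0],"twist":[0,0,0]},
    {"claw":0,"slide":[0.02,0,0],"twist":[0,0,0]},
    {"claw":0,"slide":[0.03,0,0],"twist":[0,0,0]},
    {"claw":0,"slide":[0.04,0,0],"twist":[0,0,0]},
    {"claw":0,"slide":[0.05,0,0],"twist":[0,0,0]},
    {"claw":0,"slide":[0.06,0,0],"twist":[0,0,0]},
    {"claw":0,"slide":[0.06,0,0],"twist":[0,0,0]},
    {"claw":0,"slide":[0.06,0,0],"twist":[0,0,0]},
  ],
)

```text
time_s: 10.6
position: [0.4927, 0.2429, 0.1713]
tool_rot: [0.698, 0.124, 0.694, -0.126]
contact_force: [0.6, -0.4, -1.0]
gripper_width: 0.302
gripper_force: 59.5
```

apply_moves(
  targets=[
    {"claw":0,"slide":[0.002,0,0],"twist":[0,0,0]},
    {"claw":0,"slide":[0.004,0,0],"twist":[0,0,0]},
    {"claw":0,"slide":[0.006,0,0],"twist":[0,0,0]},
    {"claw":0,"slide":[0.006,0,0],"twist":[0,0,0]},
    {"claw":0,"slide":[0.006,0,0],"twist":[0,0,0]},
  ],
)

```text
time_s: 11.1
position: [0.4928, 0.2427, 0.1656]
tool_rot: [0.698, 0.124, 0.694, -0.126]
contact_force: [0.3, -0.0, -1.2]
gripper_width: 0.298
gripper_force: 59.5
```

```bash
python3 -c "
from plan import *
st()"
```

```text
11.1 q [-0.556  0.843 -0.589  2.234  1.898  1.946 -1.3  ] p [0.4928 0.2427 0.1656] F [ 0.3 -0.  -1.2] w 0.298 59.5
[[ 0.006  0.348  0.937]
 [-0.003  0.937 -0.348]
 [-1.    -0.001  0.007]]
```

apply_moves(
  targets=[
    {"claw":0,"slide":[0.0015,0,0],"twist":[0,0,0]},
    {"claw":0,"slide":[0.003,0,0],"twist":[0,0,0]},
    {"claw":0,"slide":[0.003,0,0],"twist":[0,0,0]},
  ],
)

```text
time_s: 11.4
position: [0.4928, 0.2427, 0.1623]
tool_rot: [0.698, 0.124, 0.694, -0.126]
contact_force: [-1.0, -0.2, -1.4]
gripper_width: 0.3
gripper_force: 59.5
```

apply_moves(
  targets=[
    {"claw":0,"slide":[0.001,0,0],"twist":[0,0,0]},
    {"claw":0,"slide":[0.0015,0,0],"twist":[0,0,0]},
    {"claw":0,"slide":[0.0015,0,0],"twist":[0,0,0]},
  ],
)

```text
time_s: 11.7
position: [0.4929, 0.2427, 0.1618]
tool_rot: [0.699, 0.124, 0.693, -0.126]
contact_force: [-0.5, -0.4, 1.3]
gripper_width: 0.297
gripper_force: 59.5
```

apply_moves(
  targets=[
    {"claw":0,"slide":[0.001,0,0],"twist":[0,0,0]},
    {"claw":0,"slide":[0.0015,0,0],"twist":[0,0,0]},
    {"claw":0,"slide":[0.0015,0,0],"twist":[0,0,0]},
  ],
)

```text
time_s: 12.0
position: [0.4931, 0.2427, 0.1618]
tool_rot: [0.7, 0.125, 0.692, -0.126]
contact_force: [-0.5, -0.3, 6.7]
gripper_width: 0.296
gripper_force: 59.6
```

apply_moves(
  targets=[
    {"claw":0,"slide":[-0.0015,0,0],"twist":[0,0,0]},
    {"claw":0.4,"slide":[-0.0015,0,0],"twist":[0,0,0]},
    {"claw":0.5,"slide":[-0.0015,0,0],"twist":[0,0,0]},
    {"claw":0.8,"slide":[-0.0015,0,0],"twist":[0,0,0]},
    {"claw":0.8,"slide":[-0.0015,0,0],"twist":[0,0,0]},
    {"claw":0.8,"slide":[-0.0015,0,0],"twist":[0,0,0]},
    {"claw":0.8,"slide":[-0.0015,0,0],"twist":[0,0,0]},
  ],
)

```text
time_s: 12.7
position: [0.4928, 0.2427, 0.1609]
tool_rot: [0.698, 0.124, 0.694, -0.126]
contact_force: [-0.3, 0.5, -0.2]
gripper_width: 0.801
gripper_force: 0.0
```

```bash
python3 -c "
from plan import *
o,M=st();cap('side','s4');cap('top','t4')
i=[cv2.imread(f'pics/{f}.png') for f in('s4','t4')]
a=cv2.resize(i[0][200:340,210:300],None,fx=4,fy=4,interpolation=2);b=cv2.resize(i[1][195:265,190:263],None,fx=6,fy=6,interpolation=2)
m=np.zeros((560,798,3),np.uint8);m[:560,:360]=a;m[:420,360:798]=b
cv2.imwrite('pics/m5.png',m)
"
```

```text
12.7 q [-0.564  0.853 -0.579  2.232  1.898  1.945 -1.309] p [0.4928 0.2427 0.1609] F [-0.3  0.5 -0.2] w 0.801 0.0
[[ 0.006  0.348  0.937]
 [-0.003  0.938 -0.348]
 [-1.    -0.001  0.006]]
```

View pics/m5.png

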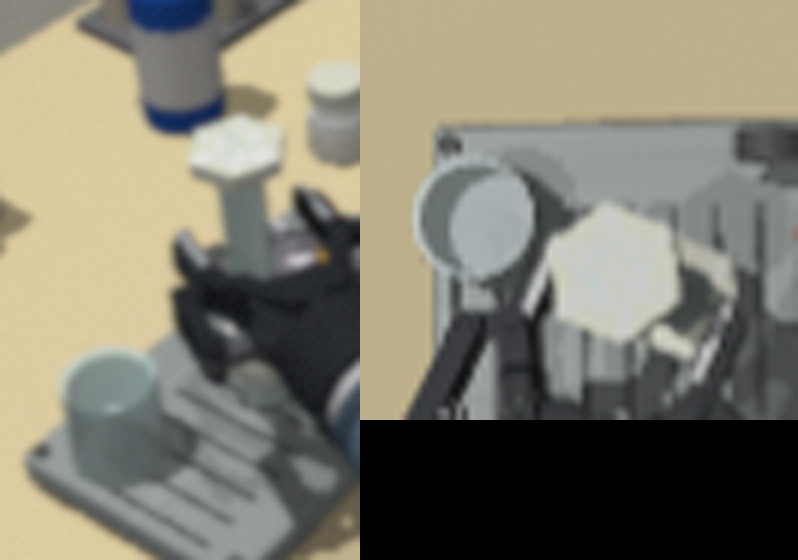

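The cylinder stands upright on the deck over the peg, foot centre at crop (612,272), fingers clear on both sides and the beaker untouched. Now I retreat.

```bash
cat > sim.py <<'E'
from plan import *
def down(azx):
    a=np.radians(azx);tx=np.array([np.cos(a),np.sin(a),0]);tz=np.array([0,0,-1.]);return np.c_[tx,np.cross(tz,tx),tz]
def seg(q,p1,M1,n=8):
    P=np.load('P.npy');p0,M0=fk(P,q);S=Slerp([0,1],R.from_matrix([M0,M1]));e=0
    for i in range(1,n+1):
        t=i/n;q,a,b=ik(P,p0+t*(p1-p0),S(t).as_matrix(),q,.003);e=max(e,a,b)
    print(np.round(p1,3),q.round(2),round(e,4));return q
E
python3 -c "
from sim import *
o=sensors.get_obs();M=rot(o);p=o['position'];q0=np.array(o['qpos'])
q0=seg(q0,p-.11*M[:,2],M);q0=seg(q0,p-.11*M[:,2]+[0,0,.19],M)
for az in(180,150,-150,-90):
  print(az);q=seg(q0,np.array([.45,.14,.35]),down(az),14);q=seg(q,np.array([.45,.14,.12]),down(az))
"
```

```text
[0.39  0.281 0.16 ] [-0.86  0.83 -0.54  2.24  1.59  1.97 -1.43] 0.0
[0.39  0.281 0.35 ] [-0.77  0.34 -0.67  2.28  1.52  1.85 -1.  ] 0.0
180
[0.45 0.14 0.35] [-0.52 -0.03  0.13  1.88  0.    1.29  1.18] 0.0
[0.45 0.14 0.12] [-0.5   0.24  0.13  2.12 -0.04  0.79  1.22] 0.0
150
[0.45 0.14 0.35] [-0.37 -0.03 -0.01  1.88 -0.    1.29  0.66] 0.0
[0.45 0.14 0.12] [-0.37  0.24 -0.02  2.12  0.01  0.79  0.66] 0.0
-150
[0.45 0.14 0.35] [-0.71 -0.04  0.32  1.88  0.01  1.29  1.7 ] 0.0
[0.45 0.14 0.12] [-0.67  0.24  0.31  2.12 -0.1   0.79  1.8 ] 0.0
-90
[0.45 0.14 0.35] [-0.72 -0.04  0.32  1.89  0.01  1.29  2.74] 0.0103
[0.45 0.14 0.12] [-0.67  0.24  0.31  2.13 -0.1   0.79  2.85] 0.0
```

apply_moves(
  targets=[
    {"claw":0.8,"slide":[0,0,-0.015],"twist":[0,0,0]},
    {"claw":0.8,"slide":[0,0,-0.03],"twist":[0,0,0]},
    {"claw":0.8,"slide":[0,0,-0.05],"twist":[0,0,0]},
    {"claw":0.8,"slide":[0,0,-0.07],"twist":[0,0,0]},
    {"claw":0.8,"slide":[0,0,-0.09],"twist":[0,0,0]},
    {"claw":0.8,"slide":[0,0,-0.11],"twist":[0,0,0]},
    {"claw":0.8,"slide":[0,0,-0.11],"twist":[0,0,0]},
    {"claw":0,"slide":[-0.05,0,-0.11],"twist":[0,0,0]},
    {"claw":0,"slide":[-0.09,0,-0.11],"twist":[0,0,0]},
    {"claw":0,"slide":[-0.14,0,-0.11],"twist":[0,0,0]},
    {"claw":0,"slide":[-0.19,0,-0.11],"twist":[0,0,0]},
    {"claw":0,"slide":[-0.19,0,-0.11],"twist":[0,0,0]},
  ],
)

```text
time_s: 14.0
position: [0.3889, 0.2823, 0.3584]
tool_rot: [0.702, 0.129, 0.69, -0.121]
contact_force: [0.8, 1.8, -0.4]
gripper_width: 0.0
gripper_force: 0.0
```

```bash
python3 -c "
from sim import *
st(); rows(np.array([.445,.14,.35]),down(180),4)"
```

```text
14.0 q [-0.794  0.316 -0.652  2.284  1.512  1.854 -1.008] p [0.3889 0.2823 0.3584] F [ 0.8  1.8 -0.4] w 0.0 0.0
[[ 0.018  0.349  0.937]
 [ 0.009  0.937 -0.349]
 [-1.     0.014  0.014]]
slide [ 0.0082 -0.1139  0.1021] twist [-0.2709  1.5689 -0.2894] deg 92.7 mm 153.21157497316582
0.25 [-0.72 -0.05 -0.54  2.31  1.26  1.31 -0.6 ] 0.0 0.0
0.5 [-0.73 -0.24 -0.25  2.24  0.84  1.    0.02] 0.0 0.0
0.75 [-0.73 -0.22  0.05  2.09  0.37  1.04  0.67] 0.0 0.0
1.0 [-0.62 -0.04  0.22  1.89  0.01  1.29  1.17] 0.0 0.0
```

apply_moves(
  targets=[
    {"claw":0,"slide":[0.001,-0.01,0.009],"twist":[-0.023,0.131,-0.024]},
    {"claw":0,"slide":[0.001,-0.019,0.017],"twist":[-0.045,0.261,-0.048]},
    {"claw":0,"slide":[0.002,-0.028,0.026],"twist":[-0.068,0.392,-0.072]},
    {"claw":0,"slide":[0.003,-0.038,0.034],"twist":[-0.09,0.523,-0.096]},
    {"claw":0,"slide":[0.003,-0.047,0.043],"twist":[-0.113,0.654,-0.12]},
    {"claw":0,"slide":[0.004,-0.057,0.051],"twist":[-0.135,0.784,-0.145]},
    {"claw":0,"slide":[0.005,-0.066,0.06],"twist":[-0.158,0.915,-0.169]},
    {"claw":0,"slide":[0.005,-0.076,0.068],"twist":[-0.181,1.046,-0.193]},
    {"claw":0,"slide":[0.006,-0.085,0.077],"twist":[-0.203,1.177,-0.217]},
    {"claw":0,"slide":[0.007,-0.095,0.085],"twist":[-0.226,1.307,-0.241]},
    {"claw":0,"slide":[0.008,-0.104,0.094],"twist":[-0.248,1.438,-0.265]},
    {"claw":0,"slide":[0.008,-0.114,0.102],"twist":[-0.271,1.569,-0.289]},
  ],
)

```text
time_s: 15.2
position: [0.4448, 0.1372, 0.3432]
tool_rot: [-0.009, 0.0, 1.0, -0.005]
contact_force: [0.8, -0.4, -0.5]
gripper_width: 0.001
gripper_force: 0.0
```

apply_moves(
  targets=[
    {"claw":0,"slide":[0,0,0],"twist":[0,0,0]},
    {"claw":0,"slide":[0,0,0],"twist":[0,0,0]},
    {"claw":0,"slide":[0,0,0],"twist":[0,0,0]},
  ],
)

```text
time_s: 15.5
position: [0.4435, 0.1394, 0.3422]
tool_rot: [-0.007, -0.001, 1.0, -0.006]
contact_force: [0.5, 0.4, 0.5]
gripper_width: -0.001
gripper_force: 0.0
```

```bash
python3 -c "
from sim import *
st(); d=cap('wrist','w5'); print(proj(d,[.455,.14,.123]),proj(d,[.498,.24,.22]))
rows(np.array([.450,.14,.165]),down(180),2)"
```

```text
15.5 q [-0.472 -0.037  0.073  1.904  0.009  1.292  1.17 ] p [0.4435 0.1394 0.3422] F [0.5 0.4 0.5] w -0.001 0.0
[[-1.    -0.001 -0.013]
 [-0.001  1.    -0.012]
 [ 0.013 -0.012 -1.   ]]
[316.58401128 213.87183168] [449.43879564 303.76330464]
slide [-0.0089  0.0024  0.1774] twist [-0.0121 -0.0129  0.0023] deg 1.0 mm 177.60185935765384
0.5 [-0.46  0.05  0.08  2.01 -0.    1.1   1.18] 0.0 0.0
1.0 [-0.46  0.16  0.08  2.09 -0.02  0.89  1.2 ] 0.0 0.0
```

View pics/w5.png

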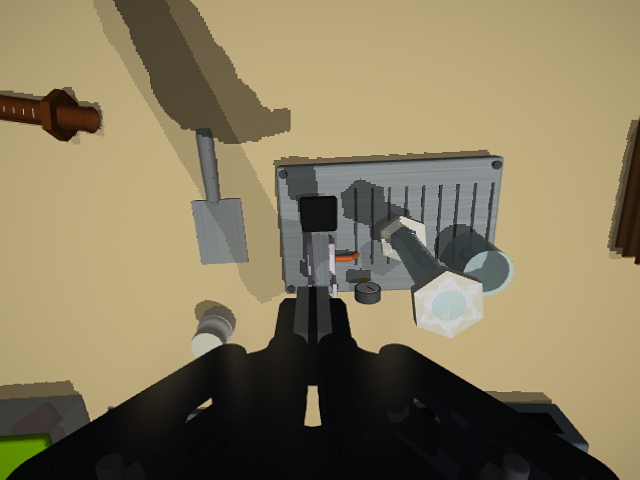

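Wrist view shows the pad centred at (319,213), within 2 px of the prediction. The cylinder stands at (448,303) clear of the gripper, so I come down over the pad.

apply_moves(
  targets=[
    {"claw":0,"slide":[-0.004,0.002,0.03],"twist":[-0.012,-0.013,0]},
    {"claw":0,"slide":[-0.009,0.002,0.06],"twist":[-0.012,-0.013,0]},
    {"claw":0,"slide":[-0.0105,0.003,0.1],"twist":[-0.012,-0.013,0]},
    {"claw":0,"slide":[-0.0105,0.003,0.14],"twist":[-0.012,-0.013,0]},
    {"claw":0,"slide":[-0.0105,0.003,0.17],"twist":[-0.012,-0.013,0]},
    {"claw":0,"slide":[-0.0105,0.003,0.177],"twist":[-0.012,-0.013,0]},
    {"claw":0,"slide":[-0.0105,0.003,0.177],"twist":[-0.012,-0.013,0]},
    {"claw":0,"slide":[-0.0105,0.003,0.177],"twist":[-0.012,-0.013,0]},
    {"claw":0,"slide":[-0.0105,0.003,0.177],"twist":[-0.012,-0.013,0]},
  ],
)

```text
time_s: 16.45
position: [0.4545, 0.1411, 0.1681]
tool_rot: [0.003, -0.0, 1.0, 0.001]
contact_force: [-0.2, -0.1, 0.5]
gripper_width: 0.001
gripper_force: 0.0
```

apply_moves(
  targets=[
    {"claw":0,"slide":[0,0,0.006],"twist":[0,0,0]},
    {"claw":0,"slide":[0,0,0.012],"twist":[0,0,0]},
    {"claw":0,"slide":[0,0,0.016],"twist":[0,0,0]},
    {"claw":0,"slide":[0,0,0.016],"twist":[0,0,0]},
    {"claw":0,"slide":[0,0,0.016],"twist":[0,0,0]},
  ],
)

```text
time_s: 16.95
position: [0.4531, 0.1402, 0.15]
tool_rot: [0.0, -0.0, 1.0, 0.0]
contact_force: [-0.0, -0.2, 3.1]
gripper_width: 0.003
gripper_force: 1.0
```

```bash
python3 -c "
from sim import *
st()"
```

```text
16.95 q [-0.461  0.182  0.08   2.105 -0.019  0.854  1.202] p [0.4531 0.1402 0.15  ] F [-0.  -0.2  3.1] w 0.003 1.0
[[-1.    -0.     0.001]
 [-0.     1.     0.001]
 [-0.001  0.001 -1.   ]]
```

apply_moves(
  targets=[
    {"claw":0,"slide":[0,0,0.004],"twist":[0,0,0]},
    {"claw":0,"slide":[0,0,0.008],"twist":[0,0,0]},
    {"claw":0,"slide":[0,0,0.012],"twist":[0,0,0]},
    {"claw":0,"slide":[0,0,0.016],"twist":[0,0,0]},
    {"claw":0,"slide":[0,0,0.02],"twist":[0,0,0]},
    {"claw":0,"slide":[0,0,0.024],"twist":[0,0,0]},
    {"claw":0,"slide":[0,0,0.024],"twist":[0,0,0]},
    {"claw":0,"slide":[0,0,0.024],"twist":[0,0,0]},
  ],
)

```text
time_s: 17.75
position: [0.4527, 0.1402, 0.1258]
tool_rot: [0.0, -0.0, 1.0, 0.0]
contact_force: [-1.8, 0.7, 4.7]
gripper_width: 0.003
gripper_force: 2.0
```

```bash
python3 -c "
from sim import *
st();d=cap('side','s6');w=cap('wrist','w6');F=np.mean([sensors.get_obs()['contact_force'] for _ in range(3)],0);print(F)
a=cv2.resize(cv2.imread('pics/s6.png')[190:330,230:350],None,fx=4,fy=4,interpolation=2);b=cv2.resize(cv2.imread('pics/w6.png')[100:400,220:460],None,fx=1.3,fy=1.3)
m=np.zeros((560,800,3),np.uint8);m[:,:480]=a;m[:390,480:792]=b;cv2.imwrite('pics/m6.png',m)"
```

```text
17.75 q [-0.459  0.221  0.079  2.122 -0.025  0.8    1.206] p [0.4527 0.1402 0.1258] F [-1.8  0.7  4.7] w 0.003 2.0
[[-1.    -0.001  0.   ]
 [-0.001  1.     0.   ]
 [-0.     0.    -1.   ]]
[-2.73921512  0.14626173  4.0876016 ]
```

View pics/m6.png

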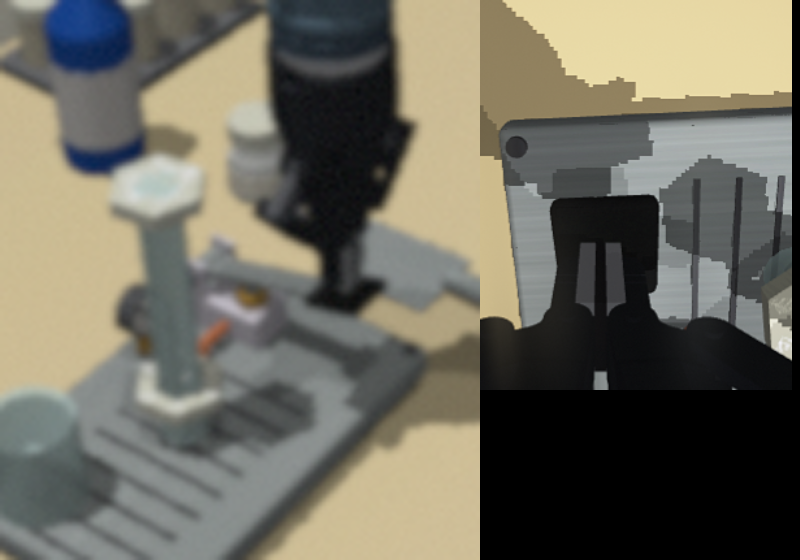

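The fingers rest on the pad, which is visibly partway down, with about 4 N. The cylinder stands upright. A last 2 mm brings it to half-way.

apply_moves(
  targets=[
    {"claw":0,"slide":[0,0,0.001],"twist":[0,0,0]},
    {"claw":0,"slide":[0,0,0.002],"twist":[0,0,0]},
    {"claw":0,"slide":[0,0,0.002],"twist":[0,0,0]},
    {"claw":0,"slide":[0,0,0.002],"twist":[0,0,0]},
    {"claw":0,"slide":[0,0,0.002],"twist":[0,0,0]},
  ],
)

```text
time_s: 18.35
position: [0.4529, 0.1402, 0.1239]
tool_rot: [0.0, -0.0, 1.0, 0.0]
contact_force: [-2.2, -0.1, 4.9]
gripper_width: -0.001
gripper_force: 2.1
```

```bash
python3 -c "
from h import *
st();print(job.job_done())"
```

```text
18.35 q [-0.459  0.224  0.078  2.123 -0.025  0.795  1.206] p [0.4529 0.1402 0.1239] F [-2.2 -0.1  4.9] w -0.001 2.1
[[-1.    -0.001  0.001]
 [-0.001  1.     0.001]
 [-0.001  0.001 -1.   ]]
the job is handed in; nothing more can be done
None
```

I handed the job in at 18.4 s. The cylinder was lowered mouth-down over the tall peg until its rim met the deck and then released, and the fingers are still holding the air lever at about half-way. The half-way reading comes from fingertip height and a push of about 4 to 5 N, since the lever angle itself can't be read.

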